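# Lock the turntable collar that holds the copper contact shoe

## Robot

A 6-joint arm with a two-finger parallel gripper is mounted at the origin on the work surface. World frame = base frame: x ahead of the robot, y to its left, z up, the work surface at z = 0. Lengths are in m, angles in degrees, forces in N, time in s.
With the tool pointing down it reaches from about 0.25 to 0.725 m from the base axis. Payload 9.7 kg.
Tool frame: the origin (TCP) lies on the centre line of the jaws, within the pads' length; the fingertips stand tip_reach ahead of it and the grasp point (between the pads) lies 2 mm behind it (tip_reach is the distance from the TCP to the fingertips, in m); z points along the fingers, y is the direction in which the jaws open and shut (so a half turn about z gives the same grasp; the last joint's range is limited). The gripper opens to 85 mm and grips with 20 to 120 N. Pads are 22 mm wide; open, the fingers measure 114 mm over their backs; the gripper's body (76 mm by 85 mm) begins 54 mm behind the grasp point. The pads swing forward as they close: fully open they stand 13 mm farther back than shut.
Start: joints at [-75.344, 4.979, 10.078, 95.1, 0, 90], TCP at [0.139, -0.532, 0.248] pointing down, gripper open.
Joint ranges: [-179.16, 179.16], [-48.56, 103.87], [-65.8, 70.77], [-126.05, 130.52], [-82.76, 87.17], [-180, 180]. Speed limits (degrees/s): [127.2, 127.2, 147.25, 180, 180, 180].

## Interface

Orientations are given as [roll, pitch, yaw] about the fixed x, y, z axes, in that order (R = Rz(yaw) Ry(pitch) Rx(roll)).
In Python, from workcell import get_obs, camera, calibration, job_done, tip_reach gives the robot as it stands.
- The arm moves only by the tool apply_moves, never from a script. Its argument "rows" is a list of rows, each a list of 7 numbers: the shift along the world's x, y, z in mm, then the turn, a rotation vector about the world's x, y, z in degrees, then the closure, from 0 (fully open) to 1 (shut). A call has 1 to 20 rows; each row shifts and turns the commanded pose from where the row before left it; what a row does not reach is not made up. A row lasts 1/8 s, in which the tool goes at most 62.5 mm and 10.7 degrees, less where a joint would pass 70% of its speed; a pose out of reach is approached as far as the arm can. A call with a gripper value outside its range is refused whole. The fingers move at their own pace and stop on an object; "grip_force" is the grip in N (left out, the last holds). Time passes only in rows, so rows that do not move let the fingers close. It gives the time, the measured TCP pose, the force and the opening at its end, in the units of the state.
- get_obs(): the state, without advancing time (a new reading comes with each control period).
- camera(name): name is "side" or "top" or "wrist"; returns the picture (400x640x3 uint8, red, green, blue); there is no depth.
- calibration(name): a dict with "intrinsics" (3x3 intrinsics, pixels), "T" (4x4, takes a point from camera to world coordinates); the wrist camera has in their place "mount" (4x4, takes a point from camera to tool coordinates, whose origin is the TCP and whose axes are the flange's). Camera axes: x right, y down, z forward; pixel columns grow to the right and rows downward; lengths in m; the calibration is good to about 2 mm. A picture is of the moment at which its call begins: read the wrist's pose just before it. calibration takes no time and is no camera call.
- job_done(): hands the job in, once; it reports no verdict.
The state is a dict: "time": time; "q": joint angles; "qd": joint speeds; "joint_efforts": joint torques, N m; "ee_pos": TCP position; "tcp_rot": TCP orientation; "wrist_force": force on the tool from outside, world axes, zero at the start; "torque": the same for the moment, N m; "opening": finger opening in m.
Only numpy, scipy, OpenCV 4.12 (cv2) and the standard library are available. Lean on these libraries where they do the work, as an engineer would, in place of code of your own. Each camera call takes 0.05 s, during which the arm holds its last target.

## Task

Lock the copper contact shoe down for inspection: on the iron turntable plate that bears the copper shoe, turn the steel lock collar clockwise by its grip bar until its red pointer stands at the yellow locked mark, then let go of it. Leave the collar on the other plate, the one with the black carbon shoe, set as it is, and do not disturb the micrometer.

Things in the scene. Friction and masses are not known exactly. Their poses are not given: they have to be found in the camera images.
- lock_collar (a joint): 72 mm steel lock collar on the COPPER-shoe plate (iron disc, 184 mm across, 16 thick, fixed), the one to turn. Rad, growing CLOCKWISE from above: 0 open stop (red pointer at thin white mark), 1.2 locked (pointer at broad yellow mark), 1.25 hard stop. Starts 0 to 0.5, no spring, stays put, drag 0.1 N m. Copper shoe (34 x 56 mm, top 31 mm above table) is fixed in the plate opposite the yellow mark.
- lock_collar_grip (a point): On that collar's hinge axis, in its upright grip bar, 56 mm above the table. Bar 64 mm long, 14 thick, from 32 to 68 mm above the table; pinch across its thickness, fingertips above 34 mm (collar top is 32, radius 36). x axis: along the bar to the end with red top and red pointer nose (reaches 49 mm out, top 43); z up. Yaw falls as the joint grows. Rest of the plate is under 36 mm high.
- spare_collar_nose (a point): Tip of the red pointer nose on the OTHER, identical collar, to be left alone: 49 mm from its hinge axis, 38 mm above the table; x axis points outward from that axis. Its plate is the same but bears a BLACK carbon shoe and stands on the other side of the middle (the plates swap sides at random).
- micrometer: Chrome micrometer lying on the table just beyond the gap between the plates (larger x): 150 mm long along its y (C-frame at -y, thimble at +y), 50 wide, 18 high; origin on the table under the spindle line. Leave it undisturbed. A black mirror and a tin dish with three rivet heads lie further out, all under 30 mm high.
Things that resemble listed ones, but are neither listed nor needed, are in the scene too. Leave any purple look-alike of the part that bears lock_collar alone.

How it is judged:
By the outcome, as a careful person would: the job done as asked, in the order asked, and still so for the second after the job is handed in, with the robot touching nothing.
It also fails if it takes over 30 s, if anything falls off the work surface, if the arm or the gripper's body presses on something with over 40 N, if the wrist force passes 120 N, or if a joint passes its speed limit or range.

## Working session

There is one attempt and no reset: what is moved stays moved. The work goes in short steps, Python scripts to look and compute and a tool call to move; the robot and the scene stay as the last step left them, time stands still between calls to the robot, and variables do not carry over. Pictures are saved under pics/ and viewed, and the job is handed in when it is done.

Besides the shell and the picture viewer there is one more tool, called after ">>>" as name([rows], argument=value, ...), one row to a line, values as JSON. apply_moves: Moves the arm, as the interface text tells. Its arguments: {"type":"object","properties":{"rows":{"type":"array","items":{"type":"array","items":{"type":"number"}}},"grip_force":{"type":"number"}},"required":["rows"]}

```bash
mkdir -p pics; python3 - <<'E'
from workcell import *
import cv2
print(get_obs(), tip_reach() if callable(tip_reach) else tip_reach)
for n in ["top","side"]:
    im=camera(n); cv2.imwrite(f"pics/{n}0.png",im[:,:,::-1])
    c=calibration(n); print(n,c["intrinsics"],c["T"])
print(calibration("wrist"))
E
```

```text
{'time': 0.0, 'q': array([-7.53445722e+01,  5.01004804e+00,  1.00353088e+01,  9.51001761e+01,
       -2.14090355e-03,  9.00001764e+01]), 'qd': array([-0.0765012 , -0.00602137, -0.02340195,  0.09696062, -0.03492092,
       -0.04824154]), 'joint_efforts': array([ 1.67789262e-04, -5.20394325e+01,  4.64800000e+01,  1.64362678e-02,
        6.51728169e-05, -1.26481319e-05]), 'ee_pos': array([ 0.13909068, -0.53190705,  0.24760081]), 'tcp_rot': array([-1.79925085e+02,  2.14113234e-03,  1.46552542e+01]), 'wrist_force': array([ 0.5765167 ,  0.86057394, -0.26912913]), 'torque': array([ 0.03748791,  0.00173258, -0.04209037]), 'opening': 0.08515397384591641} 0.017
top [[396.69379398   0.         323.12344991]
 [  0.         396.69379398 196.41956312]
 [  0.           0.           1.        ]] [[-0.00836106 -0.98971996  0.14277428  0.36738188]
 [-0.99991451  0.00971038  0.00875655  0.09137896]
 [-0.01005292 -0.14268886 -0.98971654  1.07134423]
 [ 0.          0.          0.          1.        ]]
side [[383.27644318   0.         318.82022021]
 [  0.         383.27644318 198.31313227]
 [  0.           0.           1.        ]] [[ 0.97286281 -0.12277206  0.1961249   0.31089483]
 [-0.23120654 -0.54887898  0.80329036 -0.63260505]
 [ 0.00902723 -0.82683668 -0.56236965  0.59326541]
 [ 0.          0.          0.          1.        ]]
{'intrinsics': array([[294.12216396,   0.        , 314.15138762],
       [  0.        , 294.12216396, 197.13354392],
       [  0.        ,   0.        ,   1.        ]]), 'mount': array([[-1.15385483e-03, -9.63485723e-01, -2.67757222e-01,
         6.78433302e-02],
       [ 9.99999294e-01, -1.18790337e-03, -3.48303481e-05,
         6.14972041e-04],
       [-2.84511163e-04, -2.67757073e-01,  9.63486413e-01,
        -1.25281517e-01],
       [ 0.00000000e+00,  0.00000000e+00,  0.00000000e+00,
         1.00000000e+00]])}
```

View pics/top0.png

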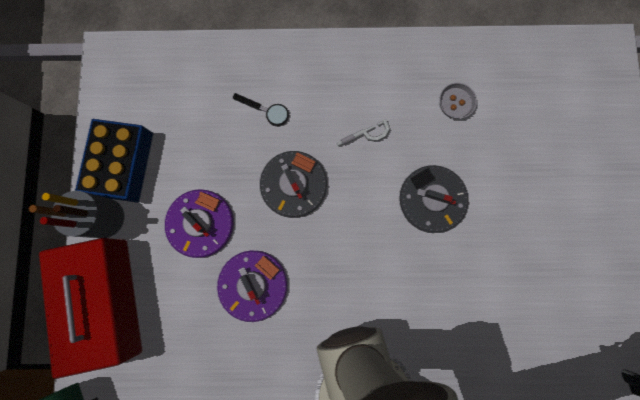

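View pics/side0.png

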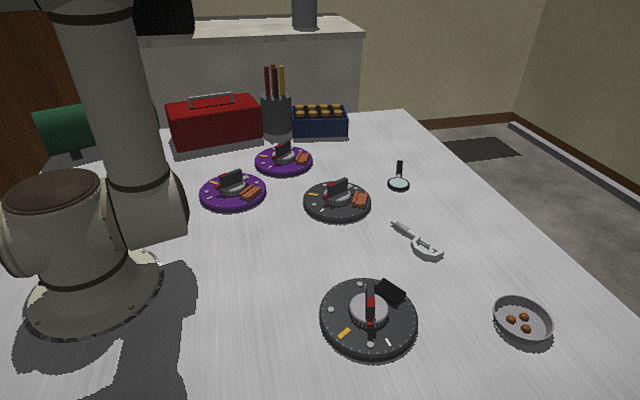

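The copper-shoe iron plate is at about (294,184) in the top view, and the carbon plate is at (434,199). Two purple look-alikes are nearby. Next I'll measure.

```bash
cat > h.py <<'E'
import numpy as np
from workcell import *
def ray(K,T,u,z):
    d=T[:3,:3]@np.linalg.solve(K,[u[0],u[1],1.]); o=T[:3,3]; return o+d*(z-o[2])/d[2]
def cam(n):
    c=calibration(n); return c["intrinsics"],c["T"]
E
python3 - <<'E'
from h import *
import cv2
im=cv2.imread("pics/top0.png"); K,T=cam("top")
x0,y0=250,140; c=im[y0:y0+90,x0:x0+90]
cv2.imwrite("pics/crop.png",cv2.resize(c,None,fx=6.5,fy=6.5,interpolation=cv2.INTER_CUBIC))
g=c.max(2); m=(g<110).astype(np.uint8)
cs,_=cv2.findContours(m,cv2.RETR_EXTERNAL,cv2.CHAIN_APPROX_NONE)
k=max(cs,key=cv2.contourArea); e=cv2.fitEllipse(cv2.convexHull(k)); print(e)
print("plate",ray(K,T,(e[0][0]+x0,e[0][1]+y0),.012))
hsv=cv2.cvtColor(c,cv2.COLOR_BGR2HSV);H,S,V=[a.astype(int) for a in cv2.split(hsv)]
for n,mm,z in [("red",((H<6)|(H>174))&(S>130)&(V>60),.055),("yel",(H>14)&(H<32)&(S>120)&(V>90),.017),("cop",(H>=5)&(H<14)&(S>90)&(V>90),.031)]:
    ys,xs=np.nonzero(mm); print(n,len(xs),xs.mean()+x0,ys.mean()+y0,ray(K,T,(xs.mean()+x0,ys.mean()+y0),z))
E
```

```text
((44.027687072753906, 44.05363464355469), (67.43904876708984, 69.76895904541016), 93.01419067382812)
plate [0.55486162 0.17938753 0.012     ]
red 56 296.125 189.14285714285714 [0.5337801  0.17033534 0.055     ]
yel 41 281.0731707317073 204.7560975609756 [0.49801108 0.21360003 0.017     ]
cop 250 302.92 161.868 [0.6117148  0.15404397 0.031     ]
```

View pics/crop.png

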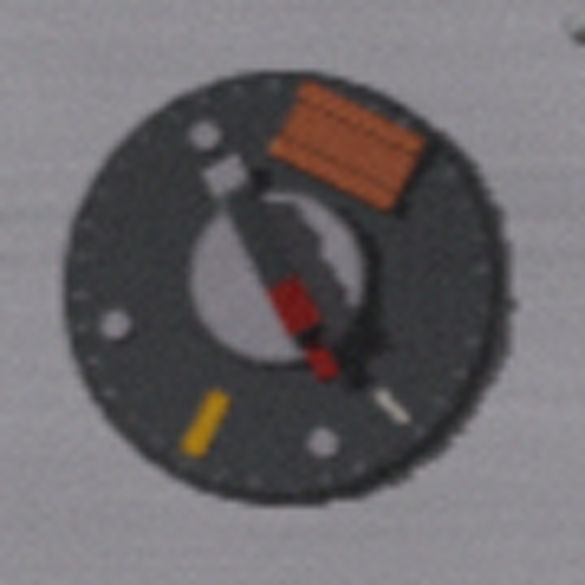

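>>> apply_moves([
  [10,18,0,0,0,3,0],
  [28,48,0,0,0,3,0],
  [28,48,0,0,0,3,0],
  [28,48,0,0,0,0,0],
])

```text
time: 0.6
ee_pos: [0.2337, -0.3677, 0.2481]
tcp_rot: [-180.0, -0.0, 23.8]
wrist_force: [0.6, -0.1, 0.5]
opening: 0.0857
```

```bash
python3 - <<'E'
from h import *
o=get_obs();print(o['time'],o['q'],o['tcp_rot'],o['ee_pos'],o['wrist_force'])
E
```

```text
0.6 [-5.75640235e+01 -1.05588022e+01 -4.86355506e+00  9.56972272e+01
  1.72408573e-02  9.86510819e+01] [-1.79995449e+02 -1.67468610e-02  2.37848936e+01] [ 0.23373802 -0.36765115  0.24809268] [ 0.59721753 -0.07740704  0.51109214]
```

>>> apply_moves([
  [19,32,-3,0,0,10.5,0],
  [19,32,-3,0,0,10.5,0],
  [19,32,-3,0,0,10.5,0],
  [19,32,-3,0,0,10.5,0],
  [19,32,-3,0,0,10.5,0],
  [19,32,-3,0,0,10.5,0],
  [19,32,-3,0,0,10.5,0],
  [19,32,-3,0,0,10.5,0],
  [19,32,-3,0,0,10.5,0],
  [19,32,-3,0,0,10.5,0],
  [19,32,-3,0,0,10.5,0],
  [19,32,-3,0,0,10.5,0],
  [19,32,-3,0,0,10.5,0],
  [19,32,-3,0,0,10.5,0],
  [19,32,-3,0,0,10.5,0],
  [19,32,-3,0,0,10.5,0],
  [17,35,-2,0,0,10.5,0],
  [0,0,0,0,0,0,0],
])

```text
time: 2.85
ee_pos: [0.5536, 0.1793, 0.1973]
tcp_rot: [180.0, -0.1, -157.5]
wrist_force: [-1.4, -0.1, 0.2]
opening: 0.0855
```

```bash
cat >> h.py <<'E'
def wrist():
    from scipy.spatial.transform import Rotation as R
    o=get_obs(); c=calibration("wrist"); T=np.eye(4)
    T[:3,:3]=R.from_euler('xyz',o['tcp_rot'],degrees=True).as_matrix(); T[:3,3]=o['ee_pos']
    im=camera("wrist"); return im[:,:,::-1].copy(), c["intrinsics"], T@c["mount"], o
E
python3 - <<'E'
from h import *
import cv2
im,K,T,o=wrist(); np.savez("w1.npz",K=K,T=T); cv2.imwrite("pics/w1.png",im)
print(o['time'],o['q'],o['tcp_rot'],o['ee_pos'])
print("flange x axes check", T)
E
```

```text
2.85 [ 1.79349028e+01  8.71349916e+00  8.51743684e+00  8.98881603e+01
  2.09899669e-02 -4.57272739e+00] [ 1.79972362e+02 -8.22810997e-02 -1.57492365e+02] [0.55364767 0.17929904 0.19727626]
flange x axes check [[-3.81738968e-01  8.90423769e-01  2.47832348e-01  4.90960863e-01]
 [ 9.24270175e-01  3.67739452e-01  1.02432123e-01  1.52626810e-01]
 [ 7.02649719e-05  2.68166380e-01 -9.63372611e-01  3.22654586e-01]
 [ 0.00000000e+00  0.00000000e+00  0.00000000e+00  1.00000000e+00]]
```

View pics/w1.png

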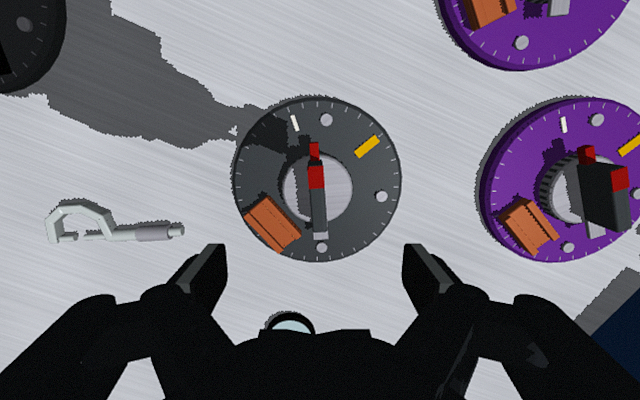

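The wrist view shows the target plate centred near (316,180), with the red nose at (314,150), the yellow mark at (367,146) and the white mark at (295,122). The bar runs nearly vertical. Next I'll measure the angles.

```bash
cat > meas.py <<'E'
from h import *
import cv2,sys
def meas(im,K,T,cx,cy,win=95):
    hsv=cv2.cvtColor(im,cv2.COLOR_BGR2HSV);H,S,V=[a.astype(int) for a in cv2.split(hsv)]
    yy,xx=np.mgrid[:400,:640]; near=(xx-cx)**2+(yy-cy)**2<win**2
    out={}
    def blobs(m,amin=12):
        n,l,s,c=cv2.connectedComponentsWithStats((m&near).astype(np.uint8))
        return [(s[i,4],c[i].round(1).tolist(),s[i,:4].tolist()) for i in range(1,n) if s[i,4]>=amin]
    print("red",blobs(((H<4)|(H>174))&(S>150)&(V>50)))
    print("yel",blobs((H>18)&(H<32)&(S>120)&(V>80)))
    print("cop",blobs((H>4)&(H<14)&(S>100)&(V>60)))
    print("white",blobs((S<40)&(V>195)))
    cv2.imwrite("pics/c_%d.png"%(get_obs()['time']*100),cv2.resize(im[max(0,cy-90):cy+90,cx-100:cx+100],None,fx=4,fy=3.33,interpolation=cv2.INTER_CUBIC)) if 0 else None
E
python3 - <<'E'
from meas import *
im=cv2.imread("pics/w1.png");d=np.load("w1.npz");K,T=d['K'],d['T']
meas(im,K,T,316,180,83)
g=im.max(2);
hull=((np.hypot(*(np.mgrid[:400,:640]-np.array([180,316])[:,None,None]))<120)&(g<120)).astype(np.uint8)
cv2.imwrite("pics/c1.png",cv2.resize(im[90:270,225:410],None,fx=3.2,fy=3.2,interpolation=cv2.INTER_CUBIC))
E
```

```text
red [(np.int32(168), [313.9, 150.9], [309, 142, 11, 19]), (np.int32(352), [315.3, 176.9], [307, 165, 17, 24])]
yel [(np.int32(258), [366.4, 145.9], [354, 134, 26, 24])]
cop [(np.int32(1724), [272.4, 224.2], [243, 196, 59, 58])]
white [(np.int32(52), [294.6, 122.6], [291, 116, 8, 15]), (np.int32(45), [381.7, 195.9], [377, 192, 10, 9])]
```

View pics/c1.png

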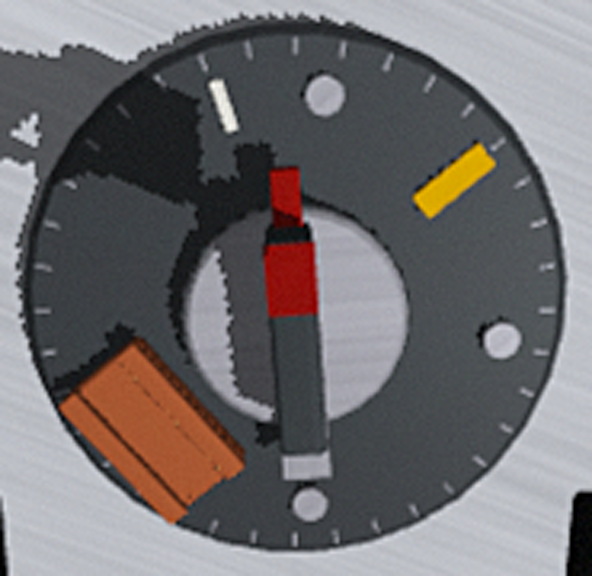

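```bash
python3 - <<'E'
from h import *
d=np.load("w1.npz");K,T=d['K'],d['T']
P=lambda u,v,z:ray(K,T,(u/3.2+225,v/3.2+90),z)
a=P(289,242,.068);b=P(306,454,.068)
print("bar",a,b,(a+b)/2,np.linalg.norm(a-b)); ax=(a+b)/2
yaw=lambda v:np.degrees(np.arctan2(v[1],v[0]))%360
print("bar yaw",yaw(a-b))
# hub circle z=.032: left 188,right 410,top~207, bottom~?
w1,w2=P(217,84,.0165),P(233,129,.0165);y1,y2=P(424,206,.0165),P(486,155,.0165);yc=ray(K,T,(366.4,145.9),.0165);wc=ray(K,T,(294.6,122.6),.0165)
print("mark dirs",yaw(w1-w2),yaw(y2-y1))
# plate circle: left x~25? rim top z .016: right 563@290 bottom 548@300
print("plate top pts",P(563,290,.016),P(300,548,.016),P(30,320,.016))
hl=P(188,305,.032);hr=P(410,305,.032);print("hub",hl,hr,np.linalg.norm(hl-hr),(hl+hr)/2)
for c in [ax,(P(563,290,.016)+P(30,300,.016))/2]:
  print("yel",yaw(yc-c),"white",yaw(wc-c),"nose",yaw(P(285,170,.043)-c),np.linalg.norm((yc-c)[:2]))
for z in [.068]: print(P(289,280,z))
print("cop", yaw(ray(K,T,(272.4,224.2),.029)-ax))
E
```

```text
bar [0.52970361 0.1697439  0.068     ] [0.58515   0.1980566 0.068    ] [0.5574268  0.18390025 0.068     ] 0.06225681968164874
bar yaw 207.05030571504767
mark dirs 221.69552731406517 152.74396704460506
plate top pts [0.51766937 0.26373991 0.016     ] [0.63870109 0.21940178 0.016     ] [0.59522751 0.10293019 0.016     ]
hub [0.5660006  0.15027476 0.032     ] [0.53913624 0.21532205 0.032     ] 0.07037643993355178 [0.55256842 0.1827984  0.032     ]
yel 152.91819524449326 white 221.77896326435086 nose 206.71148462685133 0.06616907477122043
yel 149.83053573254384 white 223.1753002907391 nose 207.28896209312268 0.0632213269908761
[0.53946071 0.17378584 0.068     ]
cop 331.04151052947225
```

>>> apply_moves([
  [1,1,-30,0,0,2.5,0.3],
  [1,1,-35,0,0,2,0.3],
  [1,1,-35,0,0,0,0.3],
  [0,1,-24,0,0,0,0.3],
  [0,0,-15,0,0,0,0.3],
  [0,0,0,0,0,0,0.3],
], grip_force=40)

```text
time: 3.65
ee_pos: [0.5564, 0.1804, 0.0589]
tcp_rot: [180.0, -0.1, -153.4]
wrist_force: [-0.4, -0.4, 1.1]
opening: 0.0598
```

```bash
python3 - <<'E'
from h import *
import cv2
im,K,T,o=wrist(); np.savez("w2.npz",K=K,T=T); cv2.imwrite("pics/w2.png",im)
print(o['time'],o['tcp_rot'],o['ee_pos'],o['wrist_force'],o['opening'])
E
```

```text
3.65 [ 1.79991850e+02 -7.33486805e-02 -1.53381078e+02] [0.55639312 0.18040273 0.0588569 ] [-0.44299448 -0.4051487   1.10465884] 0.05981793028191936
```

View pics/w2.png

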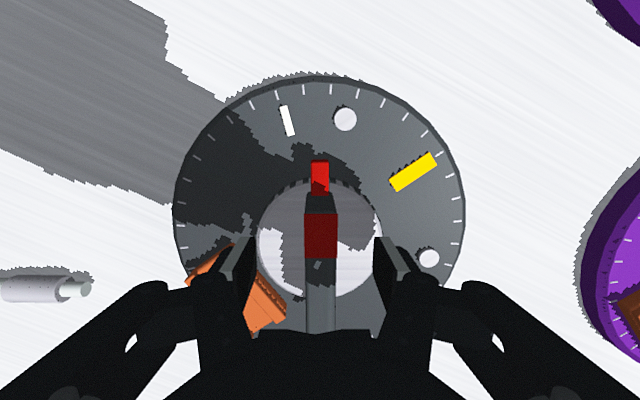

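The bar sits between the jaws, about 2 mm to the image right (bar centre at u≈320, jaw centre at ≈315). I'll nudge the tool over and close.

>>> apply_moves([
  [-1,2,0,0,0,0,0.6],
  [0,0,0,0,0,0,1],
  [0,0,0,0,0,0,1],
  [0,0,0,0,0,0,1],
  [0,0,0,0,0,0,1],
  [0,0,0,0,0,0,1],
], grip_force=40)

```text
time: 4.45
ee_pos: [0.5563, 0.1833, 0.0601]
tcp_rot: [180.0, 0.1, -153.3]
wrist_force: [-2.4, 2.4, 6.5]
opening: 0.0133
```

```bash
python3 - <<'E'
from h import *
import cv2
im,K,T,o=wrist(); np.savez("w3.npz",K=K,T=T); cv2.imwrite("pics/w3.png",im)
print(o['time'],o['q'],o['tcp_rot'],o['ee_pos'],o['wrist_force'],o['torque'],o['opening'])
E
```

```text
4.45 [ 1.82220029e+01  1.03067532e+01 -4.86134139e+00  7.47716591e+01
  3.69967652e-02 -8.45721343e+00] [ 1.79972266e+02  6.50323029e-02 -1.53320780e+02] [0.55633968 0.18333414 0.06011896] [-2.38042549  2.38413978  6.54642754] [0.45347229 0.49649213 0.08918973] 0.013263126293510058
```

View pics/w3.png

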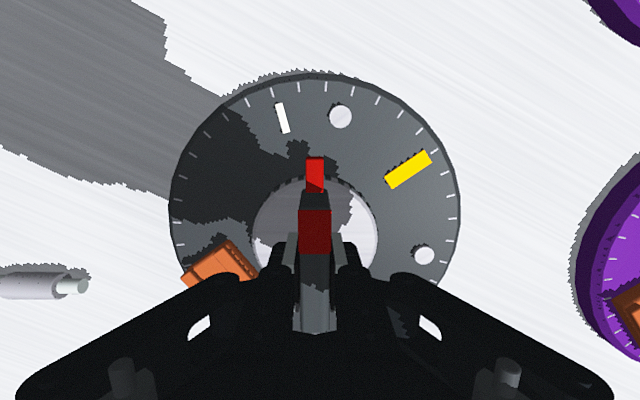

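The bar is gripped, with an opening of 13 mm and small forces. I'll turn most of the way clockwise.

>>> apply_moves([
  [0,0,0,0,0,-3,1],
  [0,0,0,0,0,-5,1],
  [0,0,0,0,0,-5,1],
  [0,0,0,0,0,-5,1],
  [0,0,0,0,0,-5,1],
  [0,0,0,0,0,-5,1],
  [0,0,0,0,0,-5,1],
  [0,0,0,0,0,-5,1],
  [0,0,0,0,0,-5,1],
  [0,0,0,0,0,-4,1],
  [0,0,0,0,0,-2,1],
  [0,0,0,0,0,0,1],
  [0,0,0,0,0,0,1],
])

```text
time: 6.12
ee_pos: [0.5563, 0.1843, 0.0602]
tcp_rot: [179.8, -0.0, 157.7]
wrist_force: [-3.0, 7.3, 4.5]
opening: 0.0134
```

```bash
python3 - <<'E'
from h import *
import cv2
im,K,T,o=wrist(); np.savez("w4.npz",K=K,T=T); cv2.imwrite("pics/w4.png",im)
print(o['time'],o['tcp_rot'],o['ee_pos'],o['wrist_force'],o['torque'],o['opening'])
cv2.imwrite("pics/c4.png",cv2.resize(im[60:270,165:470],None,fx=2.6,fy=2.6,interpolation=cv2.INTER_CUBIC))
E
```

```text
6.125 [ 1.79835802e+02 -1.88556306e-02  1.57710014e+02] [0.55630718 0.18430239 0.06015357] [-3.01421815  7.25460432  4.48157213] [ 1.38196713  0.51180931 -0.0780148 ] 0.013368959033373208
```

View pics/c4.png

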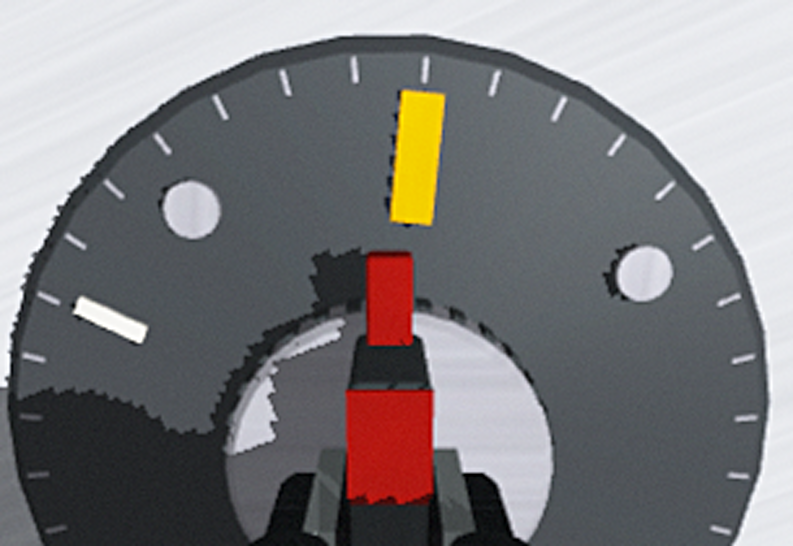

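The nose now points just left of the yellow mark, which leans about 5° right. I'll measure what's left.

```bash
cat > ang.py <<'E'
from h import *
import cv2
def ang(im,K,T,R,axis):
    """R: roi x0,y0,x1,y1"""
    x0,y0,x1,y1=R
    hsv=cv2.cvtColor(im,cv2.COLOR_BGR2HSV);H,S,V=[a.astype(int) for a in cv2.split(hsv)]
    roi=np.zeros(H.shape,bool);roi[y0:y1,x0:x1]=1
    yaw=lambda v:np.degrees(np.arctan2(v[1],v[0]))%360
    m=roi&(H>18)&(H<34)&(S>110)&(V>80)
    p=np.argwhere(m)[:,::-1]; W=np.array([ray(K,T,q,.0165)[:2] for q in p])
    c=W.mean(0); d=np.linalg.svd(W-c,full_matrices=False)[2][0]; d*=np.sign(d@(c-axis))
    print("yellow c",c,"long axis yaw",yaw(d),"from axis",yaw(c-axis), "r",np.hypot(*(c-axis)))
    n,l,s,cc=cv2.connectedComponentsWithStats((roi&((H<4)|(H>174))&(S>130)&(V>50)).astype(np.uint8))
    for i in range(1,n):
        if s[i,4]>60:
            q=np.argwhere(l==i)[:,::-1]
            for z in (.043,.068):
                W=np.array([ray(K,T,a,z)[:2] for a in q]);c=W.mean(0);
                print("red",s[i].tolist(),"z",z,c,"from axis",yaw(c-axis),"r",np.hypot(*(c-axis)))
E
python3 - <<'E'
from ang import *
im=cv2.imread("pics/w4.png");d=np.load("w4.npz")
ang(im,d['K'],d['T'],(165,60,470,270),np.array([.5565,.1835]))
im=cv2.imread("pics/w3.png");d=np.load("w3.npz")
ang(im,d['K'],d['T'],(165,60,470,270),np.array([.5565,.1835]))
E
```

```text
yellow c [0.49837328 0.21402823] long axis yaw 152.57550497696505 from axis 152.29148740283136 r 0.0656558286481847
red [306, 157, 18, 36, 637] z 0.043 [0.51960733 0.1988848 ] from axis 157.36312626156888 r 0.0399720040055403
red [306, 157, 18, 36, 637] z 0.068 [0.51497897 0.20068021] from axis 157.52163741729558 r 0.04493501844638928
red [298, 209, 34, 45, 1470] z 0.043 [0.54746232 0.18737724] from axis 156.7802323676301 r 0.009834257705756135
red [298, 209, 34, 45, 1470] z 0.068 [0.53794561 0.19119214] from axis 157.4824365745031 r 0.020085673449050444
yellow c [0.49845188 0.21412884] long axis yaw 152.4525873227447 from axis 152.18182359291202 r 0.06563315189073408
red [305, 156, 19, 37, 663] z 0.043 [0.52078961 0.16478556] from axis 207.65730724660733 r 0.04031701875982275
red [305, 156, 19, 37, 663] z 0.068 [0.51633394 0.16254452] from axis 207.55199721968276 r 0.04530391282688583
red [298, 210, 34, 44, 1442] z 0.043 [0.5478344  0.17823055] from axis 211.30328418008702 r 0.01014198262980192
red [298, 210, 34, 44, 1442] z 0.068 [0.5386281 0.1736278] from axis 208.91568368386763 r 0.020417273551707856
```

>>> apply_moves([
  [0,0,0,0,0,-3,1],
  [0,0,0,0,0,-2,1],
  [0,0,0,0,0,0,1],
  [0,0,0,0,0,0,1],
])

```text
time: 6.68
ee_pos: [0.5564, 0.1844, 0.0601]
tcp_rot: [179.8, -0.0, 152.7]
wrist_force: [-2.2, 8.0, 4.7]
opening: 0.0133
```

```bash
python3 - <<'E'
from ang import *
im,K,T,o=wrist(); cv2.imwrite("pics/w5.png",im)
print(o['time'],o['tcp_rot'],o['ee_pos'],o['wrist_force'],o['torque'],o['opening'])
ang(im,K,T,(165,60,470,270),np.array([.5565,.1835]))
E
```

```text
6.675 [ 1.79827541e+02 -3.37675597e-02  1.52713963e+02] [0.5563519  0.18439698 0.0601463 ] [-2.24470874  8.00587309  4.70605514] [ 1.51536335  0.4917673  -0.01291044] 0.01333788862021956
yellow c [0.498303   0.21402945] long axis yaw 151.7226908051599 from axis 152.31903325477202 r 0.06571863081115116
red [306, 157, 18, 36, 637] z 0.043 [0.52111585 0.20213165] from axis 152.23079445557025 r 0.03998970552990038
red [306, 157, 18, 36, 637] z 0.068 [0.51666564 0.20431482] from axis 152.41138698454589 r 0.04494477869004717
red [298, 209, 34, 46, 1477] z 0.043 [0.54791783 0.1882159 ] from axis 151.21124263950406 r 0.009792512889383312
red [298, 209, 34, 46, 1477] z 0.068 [0.53876442 0.192841  ] from axis 152.22506353137985 r 0.02004508016124693
```

View pics/w5.png

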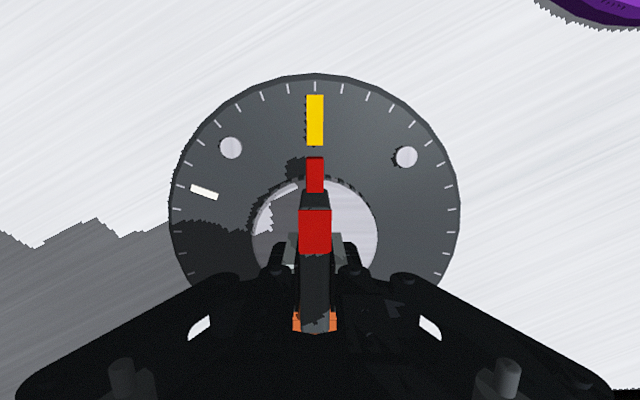

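The pointer is in line with the yellow mark (nose u≈315, mark u≈315). I'll ease the side load, open, and retreat upward.

>>> apply_moves([
  [0,1.5,0,0,0,0,1],
  [0,0,0,0,0,0,0.6],
  [0,0,0,0,0,0,0.3],
  [0,0,0,0,0,0,0.3],
  [0,0,0,0,0,0,0.3],
  [0,0,10,0,0,0,0.3],
  [0,0,25,0,0,0,0.3],
  [0,0,40,0,0,0,0.3],
  [0,0,40,0,0,0,0.3],
  [0,0,25,0,0,0,0.3],
  [0,0,0,0,0,0,0.3],
])

```text
time: 8.1
ee_pos: [0.557, 0.1847, 0.2022]
tcp_rot: [179.8, 0.2, 152.7]
wrist_force: [-0.0, 0.1, -0.0]
opening: 0.0593
```

```bash
python3 - <<'E'
from ang import *
im,K,T,o=wrist(); cv2.imwrite("pics/w6.png",im)
print(o['time'],o['tcp_rot'],o['ee_pos'],o['wrist_force'],o['opening'])
ang(im,K,T,(220,80,420,270),np.array([.5565,.1835]))
t=camera("top");cv2.imwrite("pics/top6.png",t[:,:,::-1])
E
```

```text
8.1 [1.79820218e+02 1.76165485e-01 1.52656511e+02] [0.55701306 0.18468336 0.20219895] [-0.02039091  0.13204575 -0.02136857] 0.059282682740957084
yellow c [0.49859355 0.21425147] long axis yaw 152.54206567294284 from axis 152.0292702920122 r 0.06556531072731794
red [309, 136, 10, 19, 173] z 0.043 [0.5215602  0.20189809] from axis 152.23025822329677 r 0.03948770933652047
red [309, 136, 10, 19, 173] z 0.068 [0.51931511 0.20306061] from axis 152.25398370966832 r 0.04201586991750217
red [306, 159, 15, 23, 345] z 0.043 [0.54298086 0.19064346] from axis 152.1482193336824 r 0.015290395422629907
red [306, 159, 15, 23, 345] z 0.068 [0.53885193 0.19279577] from axis 152.22287643988372 r 0.019946565213452436
```

View pics/w6.png

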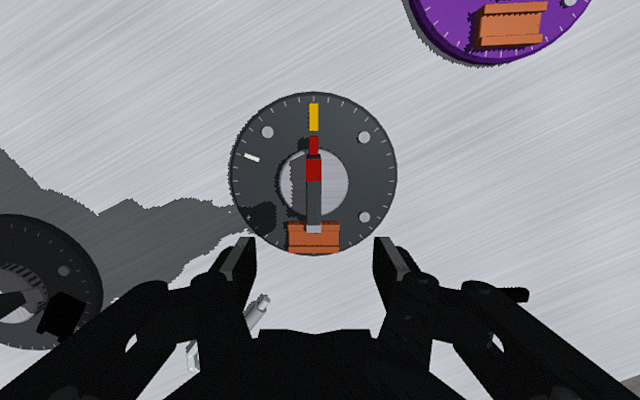

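View pics/top6.png

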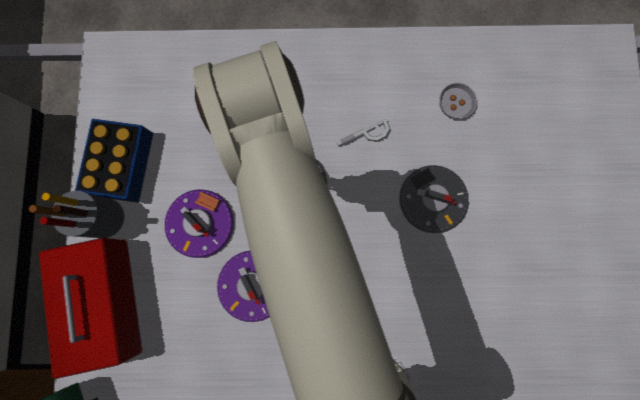

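The pointer and the yellow mark both read 152.2° yaw. The carbon collar at (434,199) and the micrometer at (364,133) look unchanged, and the gripper is clear. I'll hand the job in.

```bash
python3 -c "
from workcell import *
print(job_done())"
```

```text
the job is handed in; nothing more can be done
None
```

The collar on the copper-shoe iron plate is turned clockwise to the yellow locked mark and let go. I turned it about 54° by its grip bar, opened the fingers and raised the gripper clear. The job was handed in at about 8.2 s of the 30 s allowed.

- **Alignment:** after release, the red pointer measured 152.2° against 152.0–152.5° for the yellow mark, so they agree within about half a degree.
- **Forces:** the highest wrist force component I read was 8 N, while the bar was gripped. It was about 0 N after the gripper let go.
- **Left alone:** the carbon-shoe collar, the micrometer and the purple look-alikes still in view look the same in the last top picture as in the first. I compared these by eye and did not measure them.

No check failed or disagreed.

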